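Lock the phone stand into the shelf's T-slot rail

TASK

Mount the black phone stand on the aluminium rail: lift it from its plywood block, drop its T-foot into the narrow half of the slot, and slide it along the slot into the wide half until it presses lightly (a few newtons) against the steel stop block, which may be clamped anywhere there. Keeping that light pressure on the stop, turn the stand a quarter turn, either way, so that the foot locks across under the lips, then let go with the stand upright and its flange down on the rail. Be gentle: press on the stop with well under 20 N, never bang or force the stand into the rail, and leave the other things alone.

Things in the scene. Friction and masses are not known exactly. Their poses are not given: they have to be found in the camera images.
- stand: Black phone stand, 0.22 kg, 93 mm tall, parked upright. Origin: centre of the underside of its steel T-foot; z up its axis. Foot 28 mm long along x, 11.4 wide, 6 high, round ends (lowest 2 mm only 20 x 9), the same both ways round; then a round neck 9 mm across (z 6 to 13); a disc flange 44 mm across (z 13 to 18) (rubber-faced) that rests on rail or block; a phone ledge (z 30 to 41, x -4 to 24).
- backrest (a point): Point on the stand's axis, 68 mm above its origin, inside its flat upright backrest: 8 mm thick along the stand's x (the foot's long way), 64 mm wide along y, z 36 to 93 mm over the origin. Pinch it here across its thickness, from above.
- rail: Aluminium T-slot rail, fixed, 18 mm high. x runs along the slot towards its wide half; origin: under the slot's middle line; z up. Narrow half x -110 to -10 mm, 40 wide; wide half x -10 to 90, 52 wide. Slot mouth 14 mm wide, x -95 to 80, groove floor at z 3. Narrow half: straight groove walls, the foot fits lengthwise only and cannot turn. Seated, the flange is on the rail, stand origin at z = 5.
- end_stop: The stop end of the rail; same origin and axes as the rail. It carries a recessed dark steel stop block (12 mm long, filling the mouth at z 13 to 16.5), clamped elsewhere each time, NOT measured: the neck meets it with the stand's axis at x = 25.5 to 60.5 mm; find it by feel. The foot passes under it. In the wide half the foot can turn, under 5 mm thick lips (z 13 to 18), once past x = 6 mm.
- entry (a point): Point on the rail's top face (z = 18 mm) on the slot's middle line at rail x = -60 mm, in the narrow half: a good place to drop the foot in. Axes as the rail's.
- park: Plywood block, fixed, 85 x 85 x 16 mm, with a 34 mm hole through its middle in which the stand's foot hangs; the flange rests on its top, so that the stand's origin is 3 mm above the shelf. Origin: centre of its underside.
- bowl: Bystander: teal ceramic bowl, 130 mm across, empty. Origin at its underside.
- harmonica: Bystander: chrome tremolo harmonica, 150 mm. Origin at its underside.
- shaker: Bystander: pineapple-shaped wooden shaker, 105 mm tall, standing. Origin at its underside.
- capo: Bystander: steel capo with lever, about 100 mm. Origin at its underside.
- wax_tin: Bystander: flat round aluminium tin, 72 mm across. Origin at its underside.
- mug: Bystander: white mug, 90 mm tall. Origin at its underside.
- driver: Bystander: screwdriver with a wooden handle. Origin at its underside.
Mind the look-alikes: they are no part of the job. Of the things that look like the stand, take the one that is nearest to the robot's base at the start.

How it is judged:
On the way, in this order (a step that is already met when the one before it is completed fails the run):
1. the foot is down in the slot, lengthwise, in the narrow half (angle between the x axis of stand and the x axis of rail, either way round below 0.3 rad and z of stand in the frame of rail below 0.009 m and y of stand in the frame of rail between -0.004 and 0.004 m and x of stand in the frame of rail below -0.02 m), for 0.1 s.
2. foot still lengthwise, the neck is pressed against the stop block with more than 2 N (angle between the x axis of stand and the x axis of rail, either way round below 0.3 rad and z of stand in the frame of rail below 0.009 m and y of stand in the frame of rail between -0.004 and 0.004 m and contact force between stand and end_stop above 2 N and x of stand in the frame of rail above 0.02 m), for 0.2 s.
3. the foot is turned across the slot, the neck still pressed against the stop block with more than 1 N (angle between the x axis of stand and the y axis of rail, either way round below 0.2 rad and x of stand in the frame of rail between 0.02 and 0.066 m and y of stand in the frame of rail between -0.004 and 0.004 m and z of stand in the frame of rail between 0.002 and 0.008 m and contact force between stand and end_stop above 1 N), for 0.1 s.
At the end, for the whole second after the job is handed in: The stand is released and at rest in the wide half of the rail (its axis at rail x 20 to 66 mm), the foot across the slot within 0.2 rad, the flange on the rail (origin 2 to 8 mm above the rail's), upright within 0.06 rad (angle between the x axis of stand and the y axis of rail, either way round below 0.2 rad and x of stand in the frame of rail between 0.02 and 0.066 m and y of stand in the frame of rail between -0.004 and 0.004 m and z of stand in the frame of rail between 0.002 and 0.008 m and angle between stand's own z axis and vertical below 0.06 rad and linear speed of stand below 0.02 m/s and angular speed of stand below 0.1 rad/s); the robot touches nothing.
It fails at once if the stand is forced against the stop block with more than 20 N (contact force between stand and end_stop above 20 N).
It fails at once if the stand is banged or forced against the rail with more than 80 N (contact force between stand and rail above 80 N).
It fails at once if the arm or fingers press on the rail with more than 15 N (contact force between the arm and rail above 15 N).
It fails at once if a bystander is moved more than 25 mm (distance of any of bowl, harmonica, shaker, capo, wax_tin, mug, driver from where it was at the start of the episode above 0.025 m).
It also fails if it takes over 61 s, if anything falls off the work surface, if the arm or the gripper's body presses on something with over 40 N, if the wrist force passes 120 N, or if a joint passes its speed limit or range.

ROBOT

A 6-joint arm with a two-finger parallel gripper is mounted at the origin on the work surface. World frame = base frame: x ahead of the robot, y to its left, z up, the work surface at z = 0. Lengths are in m, angles in rad, forces in N, time in s.
With the tool pointing down it reaches from about 0.35 to 0.775 m from the base axis. Payload 7.3 kg.
Tool frame: the origin (TCP) lies at the very end of the fingers, on their centre line; the grasp point (between the pads) lies 19 mm behind it; z points along the fingers, y is the direction in which the jaws open and shut (so a half turn about z gives the same grasp; the last joint's range is limited). The gripper opens to 92 mm and grips with 3 to 60 N. Pads are 19 mm wide; open, the fingers measure 130 mm over their backs; the gripper's body (75 mm by 190 mm) begins 47 mm behind the grasp point.
Start: joints at [-1.383, 0.342, 1.524, -0, 1.275, -0.146], TCP at [0.172, -0.496, 0.194] pointing down, gripper open.
Joint ranges: [-2.53, 2.53], [-0.77, 2.02], [0.04, 2.7], [-1, 4.14], [0.28, 2.66], [-3.11, 3.11]. Speed limits (rad/s): [2.57, 2.57, 3.14, 3.14, 3.14, 3.14].

INTERFACE

Orientations are given as [roll, pitch, yaw] about the fixed x, y, z axes, in that order (R = Rz(yaw) Ry(pitch) Rx(roll)).
In Python, from cell import robot gives the robot as it stands.
- The arm moves only by the shell command python3 -m pendant 'ROWS' [OPENING] [FORCE]. ROWS is JSON, a list of rows, each a list of 2 entries, a list of its own where there are three numbers: the shift along the tool's x, y, z in mm, then the turn about the tool's z in degrees. In form: [[[x, y, z], turn], ...]. A call has 1 to 10 rows; each row is the pose to reach, as a shift and turn from the pose measured when the call began, along the tool's axes at that moment; what a row does not reach only later rows make up. A row lasts 1/12 s, in which the tool goes at most 41.7 mm and 7.16 degrees, less where a joint would pass 70% of its speed; a pose out of reach is approached as far as the arm can. A call with a gripper value outside its range is refused whole. OPENING is the opening, from 0 (shut) to 1 (fully open), set as the call begins (- or left out, the last holds). The fingers move at their own pace and stop on an object; FORCE is the grip in N (left out, the last holds). Time passes only in rows, so rows that repeat a pose let the fingers close. It gives the time, the measured TCP pose, the force and the opening at its end, in the units of the state.
- robot.observe(): the state, without advancing time (a new reading comes with each control period).
- robot.read_camera(name): name is "scene" or "top"; returns the picture (384x512x3 uint8, red, green, blue); there is no depth.
- robot.calibration(name): a dict with "vfov" (degrees; the focal length in pixels is half the picture's height over the tangent of half this angle, whatever the lens; pixels are square), "cx", "cy" (the principal point, pixels), "rvec" (rotation vector, rad) and "tvec" (3), from world to camera coordinates, as OpenCV has them. Camera axes: x right, y down, z forward; pixel columns grow to the right and rows downward; lengths in m; the calibration is good to about 2 mm. A picture is of the moment at which its call begins. calibration takes no time and is no camera call.
- robot.hand_in(): hands the job in, once; it reports no verdict.
Trained networks look in the newest picture that a camera, given by its name, has taken for a name from the list of things; names that differ only in an ending like _2 or _b are one class to them, and where a whole thing is asked for, a point or a joint stands for the part that bears it (a point fixed in the world has none). Each returns a list of dicts, best first, with "p" (0 to 1); they miss things now and then, are a little off and sometimes report something else, mostly with a low value. They report only what shows in the picture. A call takes as long as a camera call. They do not tell look-alikes from the thing itself.
- robot.find_in(camera, query): "xy" ([column, row] as shares, 0 to 1, of the picture: columns of its width, rows of its height, amid what is visible of it).
The state is a dict: "time": time; "qpos": joint angles; "qvel": joint speeds; "joint_efforts": joint torques, N m; "tool_pos": TCP position; "tool_rot": TCP orientation; "contact_force": force on the tool from outside, world axes, zero at the start; "torque": the same for the moment, N m; "opening": finger opening in m.
Only numpy, scipy, OpenCV 4.12 (cv2) and the standard library are available. Lean on these libraries where they do the work, as an engineer would, in place of code of your own. Each camera call takes 0.05 s, during which the arm holds its last target.

## Working session

There is one attempt and no reset: what is moved stays moved. The work goes in short steps, Python scripts to look and compute and a shell command to move; the robot and the scene stay as the last step left them, time stands still between calls to the robot, and variables do not carry over. Pictures are saved under pics/ and viewed, and the job is handed in when it is done.

```bash
ls; mkdir -p pics
python3 - <<'E'
from cell import robot
import cv2
s=robot.observe();print(s)
for c in("scene","top"):
    im=robot.read_camera(c);cv2.imwrite(f"pics/{c}0.png",im[:,:,::-1]);print(c,robot.calibration(c))
    for q in("stand","rail","park","end_stop"):
        print(q,[(round(d["xy"][0]*512),round(d["xy"][1]*384),round(d["p"],2)) for d in robot.find_in(c,q)])
E
```

```text
pics
{'time': 0.0, 'qpos': array([-1.38301489e+00,  3.42730836e-01,  1.52502977e+00,  9.51237654e-06,
        1.27540417e+00, -1.46017962e-01]), 'qvel': array([-0.00122553, -0.00056784,  0.00046194, -0.00100683,  0.00035781,
       -0.00106636]), 'joint_efforts': array([ 1.15407292e-03, -4.31245351e+01, -2.44221497e+01,  7.18621491e-02,
        5.59580291e-02, -1.23107361e-04]), 'tool_pos': array([ 0.17193558, -0.49555387,  0.19283635]), 'tool_rot': array([-3.14003859e+00, -2.37742260e-04,  3.33796435e-01]), 'contact_force': array([ 0.22279294,  0.5874877 , -0.26541579]), 'torque': array([ 0.01780783,  0.01086086, -0.0015939 ]), 'opening': 0.09164323653779494}
scene {'vfov': 49.849526149504406, 'cx': 258.7331064786066, 'cy': 192.08491114131073, 'rvec': array([ 1.17063242,  2.57213198, -0.75709544]), 'tvec': array([ 0.39335631, -0.31693325,  1.66223949])}
stand [(205, 110, 0.71), (197, 135, 0.64), (237, 159, 0.55), (188, 205, 0.21)]
rail [(309, 217, 0.56), (234, 159, 0.43)]
park [(238, 172, 0.56)]
end_stop []
top {'vfov': 56.38462694667015, 'cx': 255.6588058707239, 'cy': 193.06642935141264, 'rvec': array([ 2.20749783, -2.19835572,  0.08141883]), 'tvec': array([-0.00185419,  0.56020265,  1.00091919])}
stand [(416, 247, 0.86), (323, 212, 0.76), (391, 208, 0.6)]
rail [(204, 215, 0.89)]
park [(316, 218, 0.76)]
end_stop []
```

Run:
```python
import cv2
for c in("scene","top"):
    im=cv2.imread(f"pics/{c}0.png");cv2.imwrite(f"pics/{c}0b.png",cv2.resize(im,(800,600),interpolation=cv2.INTER_CUBIC))
```

```text
(no output)
```

View pics/top0b.png

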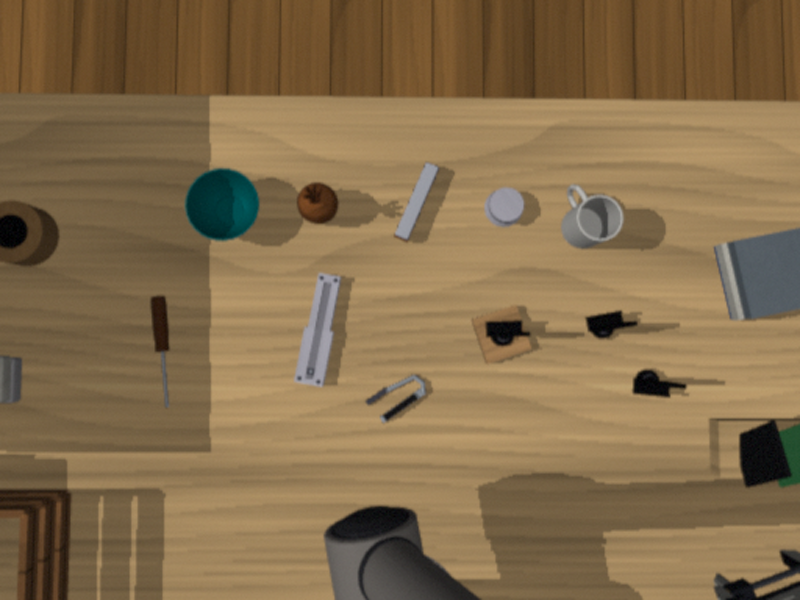

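View pics/scene0b.png

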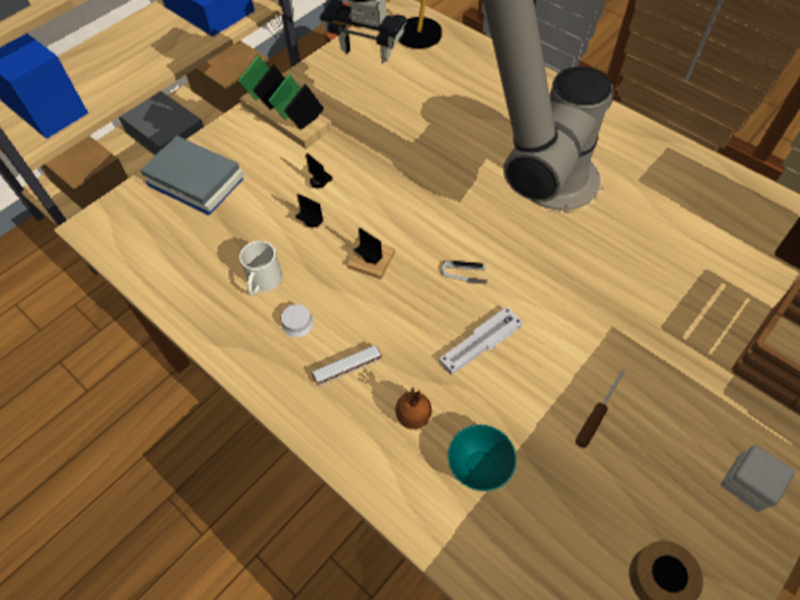

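The top view shows three stand-like objects at 512-scale pixels: A (321,212) on the plywood block, B (387,208) standing on the shelf, and C (416,245) standing on the shelf. Next I'll compute each one's distance to the base and crop the likely stand and the rail.

```bash
cat > h.py <<'E'
import numpy as np,cv2
from cell import robot
def K(c):
    k=robot.calibration(c);f=192/np.tan(np.radians(k["vfov"])/2)
    return np.array([[f,0,k["cx"]],[0,f,k["cy"]],[0,0,1.]]),k["rvec"],k["tvec"]
def proj(c,P):
    k,r,t=K(c);return cv2.projectPoints(np.atleast_2d(np.array(P,float)),r,t,k,None)[0].reshape(-1,2)
def back(c,uv,z):
    k,r,t=K(c);R=cv2.Rodrigues(r)[0];o=-R.T@t
    uv=np.atleast_2d(uv).astype(float);d=np.linalg.solve(k,np.c_[uv,np.ones(len(uv))].T);d=(R.T@d).T
    return o+d*((z-o[2])/d[:,2])[:,None]
E
python3 - <<'E'
from h import *
for n,uv,z in(("A",(321,214),.018),("B",(386,209),.02),("C",(415,243),.02)):
    p=back("top",uv,z)[0];print(n,p.round(3),np.hypot(*p[:2]).round(3))
print("corners rail",back("top",np.array([[326,277],[340,279],[322,386],[295,382]])*.64,.018).round(4))
im=cv2.imread("pics/top0.png");
cv2.imwrite("pics/tA.png",cv2.resize(im[185:245,290:350],(720,720//1),interpolation=cv2.INTER_CUBIC)[:600])
cv2.imwrite("pics/tR.png",cv2.resize(im[170:252,180:230],None,fx=7,fy=7,interpolation=cv2.INTER_CUBIC))
im=cv2.imread("pics/scene0.png");
cv2.imwrite("pics/sA.png",cv2.resize(im[140:180,215:260],None,fx=14,fy=14,interpolation=cv2.INTER_CUBIC))
cv2.imwrite("pics/sR.png",cv2.resize(im[190:245,275:340],None,fx=10,fy=10,interpolation=cv2.INTER_CUBIC))
E
```

```text
A [ 0.502 -0.185  0.018] 0.535
B [ 0.516 -0.369  0.02 ] 0.635
C [ 0.421 -0.45   0.02 ] 0.616
corners rail [[0.6042 0.1337 0.018 ]
 [0.6007 0.1084 0.018 ]
 [0.4081 0.1388 0.018 ]
 [0.4151 0.1871 0.018 ]]
```

View pics/tA.png

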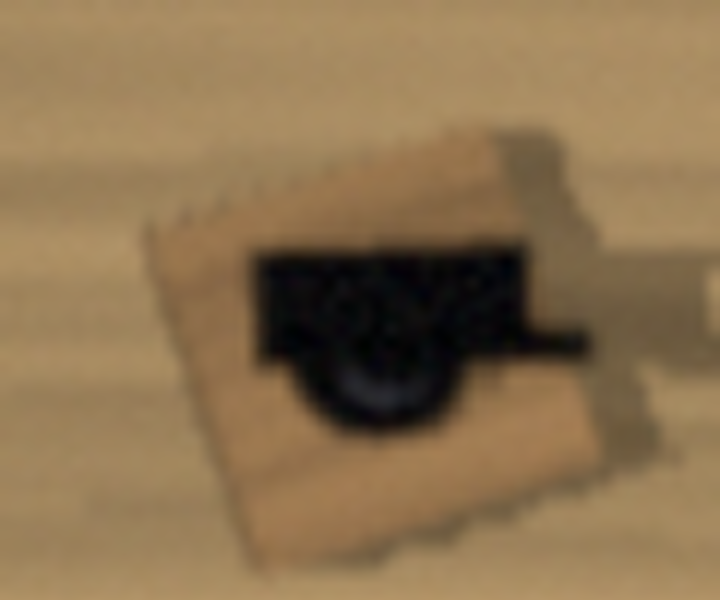

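View pics/tR.png

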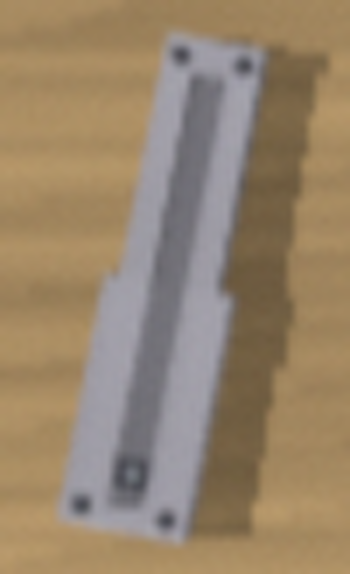

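View pics/sA.png

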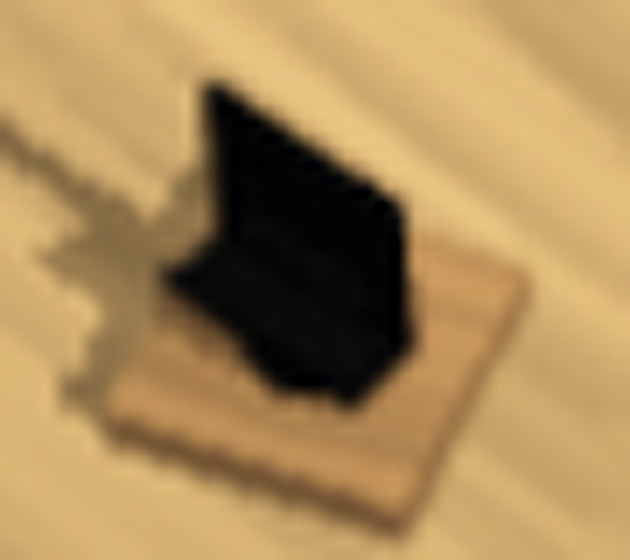

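View pics/sR.png

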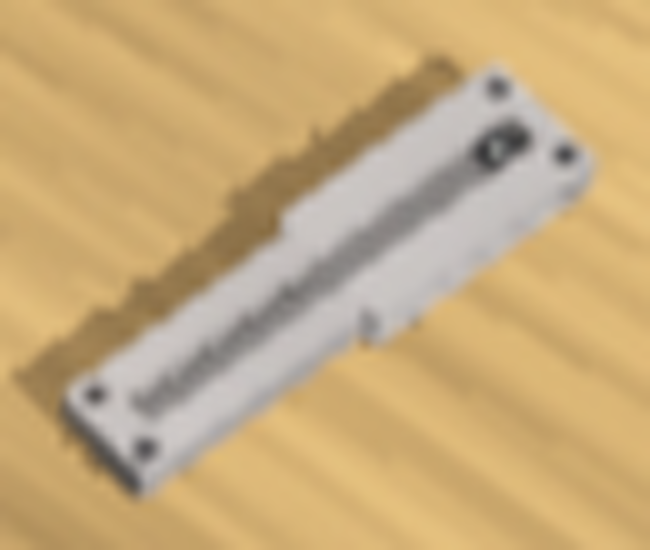

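The candidates are A (321,212), B (387,208) and C (416,245). A is the one meant: it is nearest the base (0.535 m, against 0.635 and 0.616 m) and sits on the plywood block, which the crop confirms. Next I'll fit silhouettes for the poses of the stand and rail.

```bash
cat > fit.py <<'E'
from h import *
from scipy.optimize import minimize
S=8
def box(x0,x1,y0,y1,z0,z1): return np.array([[x,y,z] for x in(x0,x1) for y in(y0,y1) for z in(z0,z1)])/1000
def disc(r,z0,z1):
    a=np.linspace(0,2*np.pi,40,endpoint=False);return np.array([[r*np.cos(t),r*np.sin(t),z] for t in a for z in(z0,z1)])/1000
def stand(lw=64):return [disc(22,13,18),disc(9,18,31),box(-4,24,-lw/2,lw/2,30,41),box(-4,4,-32,32,36,93)]
rail=[box(-110,-10,-20,20,0,18),box(-10,90,-26,26,0,18)]
def render(c,parts,x,y,yaw,z,roi):
    u0,v0,u1,v1=roi;m=np.zeros(((v1-v0)*S,(u1-u0)*S),np.float32)
    R=np.array([[np.cos(yaw),-np.sin(yaw),0],[np.sin(yaw),np.cos(yaw),0],[0,0,1]])
    for p in parts:
        q=(proj(c,p@R.T+[x,y,z])+.5-[u0,v0])*S
        cv2.fillConvexPoly(m,cv2.convexHull((q*16).round().astype(np.int32)),1.,shift=4)
    return cv2.resize(m,None,fx=1/S,fy=1/S,interpolation=cv2.INTER_AREA)
def fit(parts,z,obs,p0):
    def cost(p): return sum(np.abs(render(c,parts,p[0],p[1],p[2],z,r)-m).sum() for c,r,m in obs)
    best=None
    for k in range(3):
        s=np.array(p0)+np.array([[0,0,0],[.006,0,.05],[0,.006,.05],[.004,.004,-.06]])
        r=minimize(cost,s[0],method="Nelder-Mead",options=dict(initial_simplex=s,xatol=1e-5,fatol=1e-3));p0=r.x
    return r.x,r.fun,sum(m.sum() for _,_,m in obs)
E
cat > run.py <<'E'
from fit import *
T=cv2.imread("pics/top0.png").astype(float);Sc=cv2.imread("pics/scene0.png").astype(float)
def dark(im,roi):
    u0,v0,u1,v1=roi;g=im[v0:v1,u0:u1].max(2);return np.clip((90-g)/60,0,1).astype(np.float32)
def gray(im,roi):
    u0,v0,u1,v1=roi;g=im[v0:v1,u0:u1];sat=(g[:,:,2]-g[:,:,0]);return np.clip((35-sat)/30,0,1).astype(np.float32)
rt=(305,200,345,226);rs=(224,143,250,172)
mt,ms=dark(T,rt),dark(Sc,rs)
for lw in(40,52,58,64):
  for n,o in(("both",[("top",rt,mt),("scene",rs,ms)]),("top",[("top",rt,mt)]),("scene",[("scene",rs,ms)])):
    p,f,a=fit(stand(lw),.003,o,[.502,-.185,0.]);print("stand",lw,n,p.round(4),round(f,1),round(a))
rt=(180,168,230,252);rs=(277,190,340,245)
mt,ms=gray(T,rt),gray(Sc,rs)
def clean(m):
    b=(m>.3).astype(np.uint8);n,l,s,_=cv2.connectedComponentsWithStats(b);k=1+np.argmax(s[1:,4])
    b=cv2.morphologyEx((l==k).astype(np.uint8),cv2.MORPH_CLOSE,np.ones((7,7)));return np.where(cv2.erode(b,np.ones((3,3)))>0,1,m*b).astype(np.float32)
mt,ms=clean(mt),clean(ms)
cv2.imwrite("pics/m.png",np.hstack([cv2.resize(mt*255,None,fx=6,fy=6,interpolation=0)[:330],cv2.resize(ms*255,None,fx=6,fy=6,interpolation=0)[:330]]))
for n,o in(("both",[("top",rt,mt),("scene",rs,ms)]),("top",[("top",rt,mt)]),("scene",[("scene",rs,ms)])):
    p,f,a=fit(rail,0,o,[.51,.14,np.pi+.17]);print("rail",n,p.round(4),round(f,1),round(a))
E
python3 run.py
```

```text
stand 40 both [ 0.5051 -0.1848 -0.062 ] 107.5 521Traceback (most recent call last):
  File "run.py", line 11, in <module>
    p,f,a=fit(stand(lw),.003,o,[.502,-.185,0.]);print("stand",lw,n,p.round(4),round(f,1),round(a))
          ~~~^^^^^^^^^^^^^^^^^^^^^^^^^^^^^^^^^^
  File "fit.py", line 21, in fit
    r=minimize(cost,s[0],method="Nelder-Mead",options=dict(initial_simplex=s,xatol=1e-5,fatol=1e-3));p0=r.x
    res = _minimize_neldermead(fun, x0, args, callback, bounds=bounds,
                               **options)
    fxr = func(xr)
    fx = function(np.copy(x), *(wrapper_args + args))
  File "fit.py", line 17, in cost
    def cost(p): return sum(np.abs(render(c,parts,p[0],p[1],p[2],z,r)-m).sum() for c,r,m in obs)
                        ~~~^^^^^^^^^^^^^^^^^^^^^^^^^^^^^^^^^^^^^^^^^^^^^^^^^^^^^^^^^^^^^^^^^^^^^
  File "fit.py", line 17, in <genexpr>
    def cost(p): return sum(np.abs(render(c,parts,p[0],p[1],p[2],z,r)-m).sum() for c,r,m in obs)
                                   ~~~~~~^^^^^^^^^^^^^^^^^^^^^^^^^^^^
  File "fit.py", line 13, in render
    q=(proj(c,p@R.T+[x,y,z])+.5-[u0,v0])*S
       ~~~~^^^^^^^^^^^^^^^^^
  File "h.py", line 7, in proj
    k,r,t=K(c);return cv2.projectPoints(np.atleast_2d(np.array(P,float)),r,t,k,None)[0].reshape(-1,2)
          ~^^^
  File "h.py", line 4, in K
    k=robot.calibration(c);f=192/np.tan(np.radians(k["vfov"])/2)
ValueError: time passes only in moves, steps and waits
```

```bash
ls pics/m.png
```

```text
ls: cannot access 'pics/m.png': No such file or directory
```

```bash
sed -i 's/^def K(c):/import functools\n@functools.cache\ndef K(c):/' h.py; python3 run.py
```

```text
stand 40 both [ 0.5051 -0.1848 -0.062 ] 107.5 521
stand 40 top [ 0.5051 -0.1849 -0.009 ] 70.7 284
stand 40 scene [ 0.5043 -0.1851 -0.0796] 33.3 237
stand 52 both [ 0.5046 -0.1851 -0.0574] 83.0 521
stand 52 top [ 0.5045 -0.1848  0.0272] 53.4 284
stand 52 scene [ 0.5044 -0.1849 -0.0639] 25.6 237
stand 58 both [ 0.5044 -0.1842 -0.043 ] 74.4 521
stand 58 top [ 0.5042 -0.1842  0.0253] 42.9 284
stand 58 scene [ 0.5046 -0.1842 -0.0656] 26.6 237
stand 64 both [ 0.5039 -0.1844 -0.037 ] 89.1 521
stand 64 top [ 5.039e-01 -1.839e-01  2.000e-04] 50.8 284
stand 64 scene [ 0.5046 -0.1839 -0.0756] 33.0 237
rail both [0.5014 0.1487 2.9594] 127.8 1936
rail top [0.5014 0.1486 2.959 ] 28.8 1198
rail scene [0.5031 0.1472 2.9706] 96.2 738[ WARN:0@4.466] global loadsave.cpp:1063 imwrite_ Unsupported depth image for selected encoder is fallbacked to CV_8U.
```

View pics/m.png

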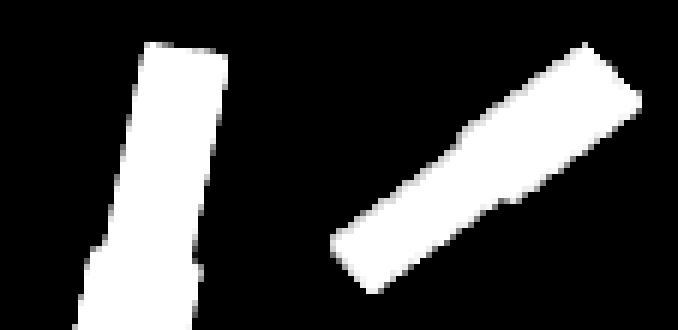

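```bash
python3 -m pendant '[[[20,-9,0],-4],[[57,-25,0],-11],[[94,-42,0],-18],[[132,-59,0],-25],[[170,-76,0],-32],[[208,-92,0],-39],[[246,-109,0],-46],[[284,-126,0],-53],[[322,-143,0],-60],[[360,-160,0],-66]]' 1
```

```text
time: 1.33
tool_pos: [0.461, -0.2252, 0.1937]
tool_rot: [3.141, 0.0, 1.492]
contact_force: [-0.3, -0.5, 0.9]
opening: 0.0917
```

Run:
```python
from fit import *
im=cv2.imread("pics/top0.png");im2=cv2.imread("pics/scene0.png")
def ov(im,c,roi,parts,p,z):
    u0,v0,u1,v1=roi;k=8;o=cv2.resize(im[v0:v1,u0:u1],None,fx=k,fy=k,interpolation=cv2.INTER_CUBIC)
    R=cv2.Rodrigues(np.array([0,0,p[2]]))[0]
    for q in parts:
        w=(proj(c,q@R.T+[p[0],p[1],z])+.5-[u0,v0])*k
        cv2.polylines(o,[cv2.convexHull(w.astype(np.int32))],True,(0,0,255),1)
    return o
slot=[box(-95,80,-7,7,18,18.1)]
a=ov(im,"top",(180,172,230,247),rail+slot,[.5014,.1487,2.959],0)
b=ov(im2,"scene",(277,190,327,240),rail+slot,[.5014,.1487,2.959],0)
c=ov(im,"top",(305,195,345,230),stand(58),[.5042,-.1843,-.02],.003)
d=ov(im2,"scene",(222,142,262,177),stand(58),[.5042,-.1843,-.04],.003)
cv2.imwrite("pics/ov1.png",np.hstack([a,np.pad(b,((0,200),(0,0),(0,0)))]))
cv2.imwrite("pics/ov2.png",np.hstack([c,d]))
```

```text
(no output)
```

View pics/ov1.png

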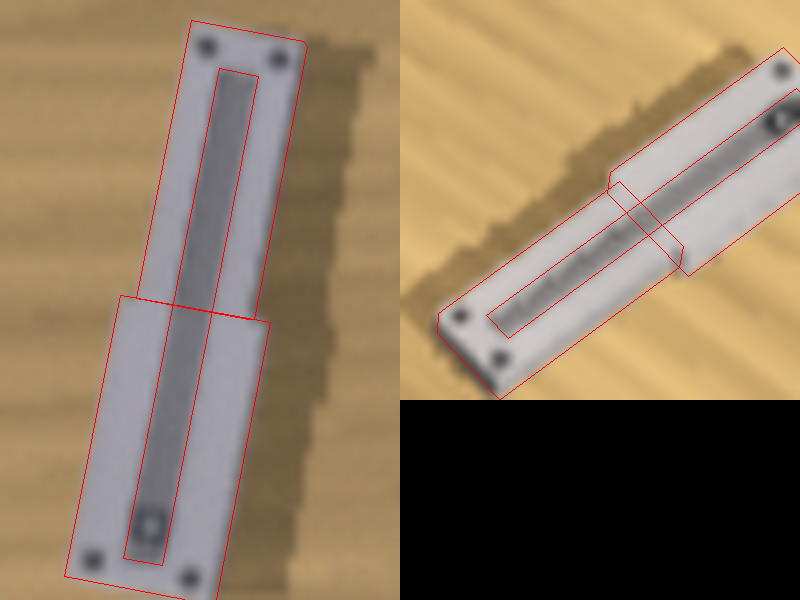

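View pics/ov2.png

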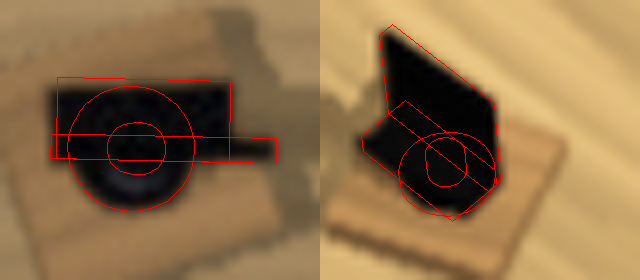

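The rail overlay matches well. On the stand the backrest edges match; only the ledge is slightly off. Moving over the stand and then down.

```bash
python3 -m pendant '[[[20,18,0],-1],[[40,36,0],-2.5],[[44,40,10],-2.7],[[44,40,30],-2.7],[[44,40,55],-2.7],[[44,40,80],-2.7],[[44,40,100],-2.7],[[44,40,110],-2.7],[[44,40,110],-2.7]]' 1
python3 - <<'E'
from h import *
im=robot.read_camera("top");cv2.imwrite("pics/t2.png",im[:,:,::-1])
im2=robot.read_camera("scene");cv2.imwrite("pics/s2.png",im2[:,:,::-1])
a=cv2.resize(im[170:240,285:365,::-1],None,fx=5,fy=5,interpolation=cv2.INTER_CUBIC)
b=cv2.resize(im2[115:185,200:280,::-1],None,fx=5,fy=5,interpolation=cv2.INTER_CUBIC)
cv2.imwrite("pics/c2.png",np.hstack([a,b]))
E
```

```text
time: 2.08
tool_pos: [0.5026, -0.1842, 0.0814]
tool_rot: [-3.137, -0.002, 1.538]
contact_force: [-0.2, -0.2, -0.3]
opening: 0.0915
```

View pics/c2.png

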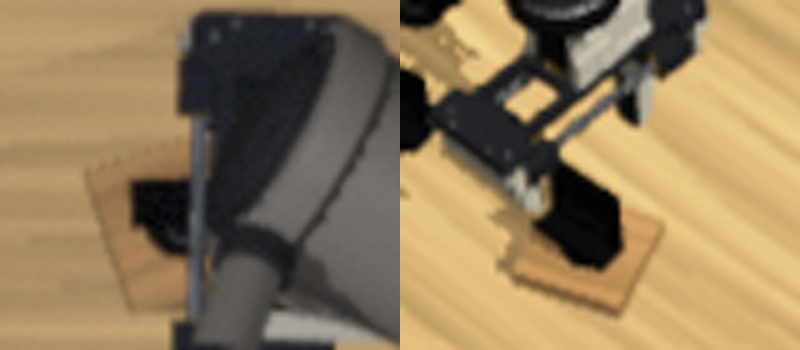

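The open jaws straddle the backrest. Lowering, then closing.

```bash
python3 -m pendant '[[[0,1,10],0],[[0,1,20],0],[[0,1,27],0],[[0,1,29],0],[[0,1,29],0]]' 1; python3 -m pendant '[[[0,0,0],0],[[0,0,0],0],[[0,0,0],0],[[0,0,0],0],[[0,0,0],0],[[0,0,0],0],[[0,0,0],0],[[0,0,0],0],[[0,0,0],0],[[0,0,0],0]]' 0 30
```

```text
time: 2.6
tool_pos: [0.505, -0.1848, 0.0544]
tool_rot: [-3.141, -0.0, 1.538]
contact_force: [0.3, 0.2, 1.0]
opening: 0.0915
time: 3.43
tool_pos: [0.505, -0.1848, 0.0544]
tool_rot: [-3.141, -0.0, 1.538]
contact_force: [0.1, -0.4, 0.4]
opening: 0.0296
```

```bash
python3 -m pendant '[[[0,0,0],0],[[0,0,0],0],[[0,0,0],0],[[0,0,0],0],[[0,0,0],0],[[0,0,0],0],[[0,0,0],0],[[0,0,0],0]]' 0 45
```

```text
time: 4.1
tool_pos: [0.5049, -0.1847, 0.0543]
tool_rot: [-3.141, -0.0, 1.538]
contact_force: [-0.7, -0.3, -1.7]
opening: 0.0074
```

```bash
python3 -m pendant '[[[0,0,-5],0],[[0,0,-15],0],[[0,0,-30],0],[[0,0,-50],0],[[0,0,-70],0],[[0,0,-80],0],[[0,0,-80],0],[[0,0,-80],0]]'
python3 - <<'E'
from h import *
s=robot.observe();print(s["qpos"],s["contact_force"],s["torque"])
psi=s["tool_rot"][2];d=np.array([.5604,.1378])-s["tool_pos"][:2]
print("tool dx,dy mm",1e3*(d@[np.cos(psi),np.sin(psi)]),1e3*(d@[np.sin(psi),-np.cos(psi)]),"turn",np.degrees(psi-1.388))
E
```

```text
time: 4.77
tool_pos: [0.5051, -0.1848, 0.1346]
tool_rot: [-3.142, 0.0, 1.538]
contact_force: [-0.5, 0.2, -2.9]
opening: 0.0073
[-4.93140625e-01  4.19208074e-01  1.57820194e+00 -2.23336151e-04
  1.14416950e+00 -4.60692647e-01] [-0.52441439  0.15724063 -2.90496486] [ 0.01986728 -0.05125732  0.02996306]
tool dx,dy mm 324.21379235289726 44.85193932743902 turn 8.619621313630809
```

```bash
python3 -m pendant '[[[15,2,0],0],[[50,7,0],1],[[90,12,0],2],[[130,18,0],4],[[170,24,0],5],[[210,30,0],6],[[250,35,0],7],[[285,40,0],8],[[312,43,0],8.6],[[324,45,0],8.6]]';python3 -m pendant '[[[0,0,0],0],[[0,0,0],0],[[0,0,0],0]]'
python3 - <<'E'
from h import *
im=robot.read_camera("top");cv2.imwrite("pics/t3.png",im[:,:,::-1])
im2=robot.read_camera("scene");cv2.imwrite("pics/s3.png",im2[:,:,::-1])
a=cv2.resize(im[165:245,160:240,::-1],None,fx=5,fy=5,interpolation=cv2.INTER_CUBIC)
b=cv2.resize(im2[165:245,265:345,::-1],None,fx=5,fy=5,interpolation=cv2.INTER_CUBIC)
cv2.imwrite("pics/c3.png",np.hstack([a,b]))
E
```

```text
time: 5.6
tool_pos: [0.5595, 0.1413, 0.1327]
tool_rot: [-3.139, -0.0, 1.391]
contact_force: [-0.2, 0.5, -2.6]
opening: 0.0073
time: 5.85
tool_pos: [0.5589, 0.1399, 0.1318]
tool_rot: [-3.137, 0.001, 1.391]
contact_force: [-1.0, 0.2, -2.4]
opening: 0.0077
```

View pics/c3.png

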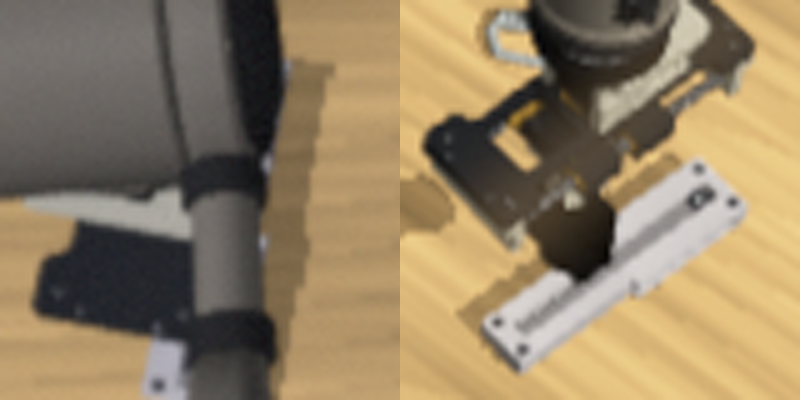

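Run:
```python
from fit import *
s=robot.observe();x,y,z=s["tool_pos"];psi=s["tool_rot"][2];print(s["tool_pos"],s["tool_rot"])
im=cv2.imread("pics/s3.png");u0,v0,k=270,180,9
tiles=[]
for off in(-2e-3,.5e-3,3e-3):
    o=cv2.resize(im[v0:v0+60,u0:u0+65-36],None,fx=k,fy=k,interpolation=cv2.INTER_CUBIC) if 0 else cv2.resize(im[v0+15:v0+57,u0+15:u0+45],None,fx=k,fy=k,interpolation=cv2.INTER_CUBIC)
    for yaw in [psi-np.pi/2]:
        R=cv2.Rodrigues(np.array([0,0,yaw]))[0];c=np.array([x+off*np.cos(psi),y+off*np.sin(psi),z-.0513])
        for q in stand(58)+[np.vstack([disc(5.7,0,6)+[.0083,0,0],disc(5.7,0,6)-[.0083,0,0]])]:
            w=(proj("scene",q@R.T+c)+.5-[u0+15,v0+15])*k
            cv2.polylines(o,[cv2.convexHull(w.astype(np.int32))],True,(0,0,255),1)
    tiles.append(o[:,:266])
cv2.imwrite("pics/ov3.png",np.hstack(tiles))
```

```text
[0.55941471 0.1395932  0.1324771 ] [-3.13810140e+00  5.02186662e-04  1.38928798e+00]
```

View pics/ov3.png

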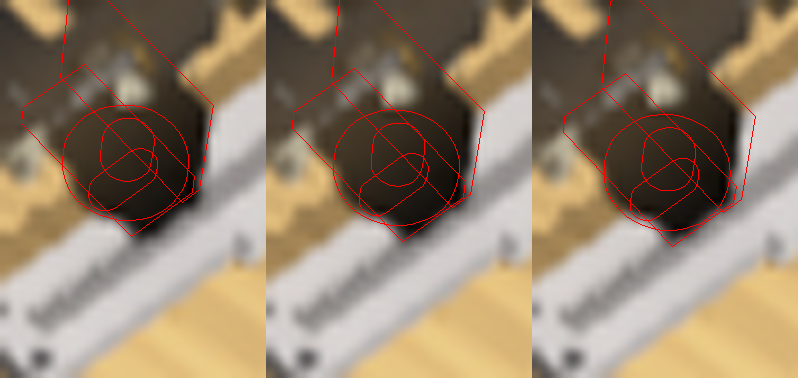

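```bash
python3 -m pendant '[[[-1,0,5],0],[[-2,0,20],0],[[-2,0,38],0],[[-2,0,50],0],[[-2,0,55],0],[[-2,0,56],0],[[-2,0,56],0]]'
cat > st.py <<'E'
from h import *
import sys
s=robot.observe();x,y,z=s["tool_pos"];psi=s["tool_rot"][2]
a=2.959;d=np.array([x-.5014,y-.1487])
print("t",round(s["time"],2),"railx %.1f raily(tcp) %.1f  origin z %.1f  yawrel %.2fdeg"%(1e3*d@[np.cos(a),np.sin(a)],1e3*d@[-np.sin(a),np.cos(a)],1e3*(z-.0513),np.degrees(psi-np.pi/2-(a-np.pi))),"rp",s["tool_rot"][:2].round(4))
F=s["contact_force"];print("F rail x,y,z",(F[:2]@[np.cos(a),np.sin(a)]).round(1),(F[:2]@[-np.sin(a),np.cos(a)]).round(1),F[2].round(1),"tq",s["torque"].round(2),"q6",s["qpos"][5].round(2))
E
python3 st.py
python3 - <<'E'
from fit import *
im2=robot.read_camera("scene")[:,:,::-1];cv2.imwrite("pics/s4.png",im2)
s=robot.observe();x,y,z=s["tool_pos"];psi=s["tool_rot"][2]
u0,v0,k=275,180,10;o0=cv2.resize(im2[v0:v0+60,u0:u0+40],None,fx=k,fy=k,interpolation=cv2.INTER_CUBIC);o=o0.copy()
R=cv2.Rodrigues(np.array([0,0,psi-np.pi/2]))[0];c=np.array([x+.0005*np.cos(psi),y+.0005*np.sin(psi),z-.0513])
for q in stand(58)+[np.vstack([disc(5.7,0,6)+[.0083,0,0],disc(5.7,0,6)-[.0083,0,0]])]:
    w=(proj("scene",q@R.T+c)+.5-[u0,v0])*k;cv2.polylines(o,[cv2.convexHull(w.astype(np.int32))],True,(0,0,255),1)
cv2.imwrite("pics/c4.png",np.hstack([o0,o]))
E
```

```text
time: 6.53
tool_pos: [0.559, 0.137, 0.0766]
tool_rot: [-3.138, 0.001, 1.388]
contact_force: [0.4, -0.3, -1.4]
opening: 0.0078
t 6.53 railx -58.8 raily(tcp) 1.0  origin z 25.3  yawrel 0.01deg rp [-3.1381e+00  6.0000e-04]
F rail x,y,z -0.4 0.2 -1.4 tq [-0.03 -0.07 -0.01] q6 0.29
```

View pics/c4.png

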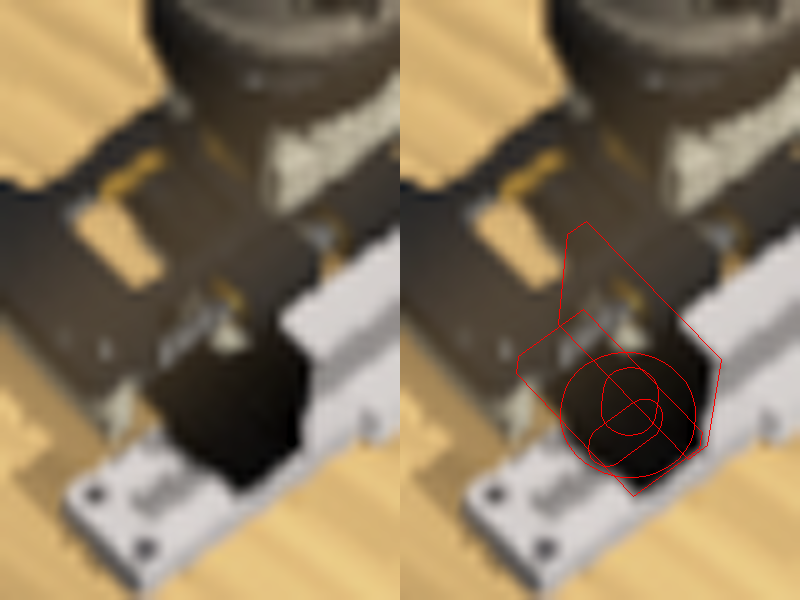

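```bash
python3 -m pendant '[[[0,0,2],0],[[0,0,4],0],[[0,0,5],0],[[0,0,6],0],[[0,0,7],0],[[0,0,8],0],[[0,0,9],0],[[0,0,9],0]]'; python3 st.py
```

```text
time: 7.25
tool_pos: [0.5592, 0.1373, 0.0678]
tool_rot: [-3.139, 0.0, 1.389]
contact_force: [0.2, 1.1, -2.6]
opening: 0.0072
t 7.25 railx -58.9 raily(tcp) 0.8  origin z 16.5  yawrel 0.03deg rp [-3.1387e+00  4.0000e-04]
F rail x,y,z 0.0 -1.1 -2.6 tq [-0.05 -0.09 -0.02] q6 0.29
```

```bash
python3 -m pendant '[[[0,0,0.5],0],[[0,0,1],0],[[0,0,1.5],0],[[0,0,2],0],[[0,0,2.5],0],[[0,0,3],0],[[0,0,3],0]]'; python3 st.py
```

```text
time: 7.83
tool_pos: [0.5591, 0.1372, 0.0647]
tool_rot: [-3.139, 0.0, 1.389]
contact_force: [-0.2, 0.4, -2.0]
opening: 0.0074
t 7.83 railx -58.8 raily(tcp) 0.8  origin z 13.4  yawrel 0.03deg rp [-3.1386e+00  5.0000e-04]
F rail x,y,z 0.3 -0.4 -2.0 tq [ 0.01 -0.09 -0.05] q6 0.29
```

In the slot with no contact so far. Going down to the seat.

```bash
python3 -m pendant '[[[0,0,1],0],[[0,0,2],0],[[0,0,3],0],[[0,0,4],0],[[0,0,5],0],[[0,0,6],0],[[0,0,6],0]]'; python3 st.py;  python3 -m pendant '[[[0,0,0.5],0],[[0,0,1],0],[[0,0,1.5],0],[[0,0,1.5],0]]'; python3 st.py
```

```text
time: 8.42
tool_pos: [0.5589, 0.1372, 0.0584]
tool_rot: [-3.138, 0.001, 1.389]
contact_force: [-0.8, 0.2, -2.5]
opening: 0.0078
t 8.42 railx -58.7 raily(tcp) 0.8  origin z 7.1  yawrel 0.03deg rp [-3.1381e+00  6.0000e-04]
F rail x,y,z 0.8 -0.1 -2.5 tq [-0.03 -0.08  0.03] q6 0.29
time: 8.75
tool_pos: [0.5589, 0.1372, 0.0569]
tool_rot: [-3.138, 0.001, 1.389]
contact_force: [-0.1, 0.0, -2.3]
opening: 0.0072
t 8.75 railx -58.6 raily(tcp) 0.9  origin z 5.6  yawrel 0.03deg rp [-3.1381e+00  6.0000e-04]
F rail x,y,z 0.1 -0.0 -2.3 tq [ 0.01 -0.15 -0.05] q6 0.29
```

```bash
python3 -m pendant '[[[0,-4,0],0],[[0,-12,0],0],[[0,-20,0],0],[[0,-28,0],0],[[0,-36,0],0],[[0,-40,0],0],[[0,-40,0],0]]'; python3 st.py
```

```text
time: 9.33
tool_pos: [0.5183, 0.1448, 0.0571]
tool_rot: [-3.137, 0.001, 1.389]
contact_force: [-0.4, -0.3, -2.9]
opening: 0.0072
t 9.33 railx -17.3 raily(tcp) 0.8  origin z 5.8  yawrel 0.06deg rp [-3.1373e+00  8.0000e-04]
F rail x,y,z 0.4 0.3 -2.9 tq [-0.04 -0.08 -0.02] q6 0.31
```

```bash
python3 -m pendant '[[[0,-4,0],0],[[0,-10,0],0],[[0,-16,0],0],[[0,-22,0],0],[[0,-28,0],0],[[0,-33,0],0],[[0,-36,0],0],[[0,-36,0],0]]'; python3 st.py
```

```text
time: 10.0
tool_pos: [0.4821, 0.1514, 0.0573]
tool_rot: [-3.137, 0.001, 1.39]
contact_force: [-0.0, -0.7, -2.7]
opening: 0.0076
t 10.0 railx 19.4 raily(tcp) 0.8  origin z 6.0  yawrel 0.09deg rp [-3.1369e+00  9.0000e-04]
F rail x,y,z -0.1 0.7 -2.7 tq [-0.02 -0.06  0.02] q6 0.33
```

```bash
python3 -m pendant '[[[0,-2,0],0],[[0,-4,0],0],[[0,-5,0],0],[[0,-5,0],0]]'; python3 st.py
```

```text
time: 10.33
tool_pos: [0.4771, 0.1524, 0.0573]
tool_rot: [-3.137, 0.001, 1.39]
contact_force: [0.4, -0.7, -2.5]
opening: 0.0073
t 10.33 railx 24.6 raily(tcp) 0.8  origin z 6.0  yawrel 0.09deg rp [-3.1368e+00  9.0000e-04]
F rail x,y,z -0.5 0.6 -2.5 tq [-0.04 -0.06 -0.01] q6 0.34
```

```bash
python3 -m pendant '[[[0,-1,0],0],[[0,-2,0],0],[[0,-2,0],0]]'; python3 st.py
```

```text
time: 10.58
tool_pos: [0.4749, 0.1527, 0.0573]
tool_rot: [-3.137, 0.001, 1.39]
contact_force: [-1.0, -0.3, -1.8]
opening: 0.0076
t 10.58 railx 26.8 raily(tcp) 0.9  origin z 6.0  yawrel 0.09deg rp [-3.1365e+00  1.0000e-03]
F rail x,y,z 0.9 0.5 -1.8 tq [-0.02 -0.1   0.02] q6 0.34
```

```bash
python3 -m pendant '[[[0,-1,0],0],[[0,-2,0],0],[[0,-2.5,0],0]]'; python3 st.py
```

```text
time: 10.83
tool_pos: [0.4723, 0.1532, 0.0573]
tool_rot: [-3.136, 0.001, 1.39]
contact_force: [0.1, -0.1, -2.1]
opening: 0.007
t 10.83 railx 29.4 raily(tcp) 0.9  origin z 6.0  yawrel 0.09deg rp [-3.1364e+00  1.0000e-03]
F rail x,y,z -0.1 0.1 -2.1 tq [-0.01 -0.11  0.01] q6 0.34
```

```bash
python3 -m pendant '[[[0,-1,0],0],[[0,-2,0],0],[[0,-2.5,0],0]]'; python3 st.py|tail -1
```

```text
time: 11.08
tool_pos: [0.4697, 0.1537, 0.0573]
tool_rot: [-3.136, 0.001, 1.39]
contact_force: [-1.0, 0.2, -2.7]
opening: 0.0076
F rail x,y,z 1.1 -0.0 -2.7 tq [-0.07 -0.11  0.03] q6 0.34
```

```bash
python3 -m pendant '[[[0,-1,0],0],[[0,-2,0],0],[[0,-2.5,0],0]]'; python3 st.py|tail -1
```

```text
time: 11.33
tool_pos: [0.467, 0.1541, 0.0573]
tool_rot: [-3.136, 0.001, 1.39]
contact_force: [-0.2, 0.3, -1.9]
opening: 0.0073
F rail x,y,z 0.2 -0.2 -1.9 tq [-0.02 -0.07 -0.01] q6 0.34
```

```bash
python3 -m pendant '[[[0,-1,0],0],[[0,-2,0],0],[[0,-2.5,0],0]]'; python3 st.py
```

```text
time: 11.58
tool_pos: [0.4643, 0.1546, 0.0573]
tool_rot: [-3.136, 0.001, 1.39]
contact_force: [-0.1, -0.8, -2.8]
opening: 0.0074
t 11.58 railx 37.5 raily(tcp) 0.9  origin z 6.0  yawrel 0.09deg rp [-3.136e+00  1.100e-03]
F rail x,y,z -0.1 0.8 -2.8 tq [-0.   -0.13 -0.  ] q6 0.34
```

```bash
python3 -m pendant '[[[0,-1,0],0],[[0,-2,0],0],[[0,-2.5,0],0]]'; python3 st.py|tail -1
```

```text
time: 11.83
tool_pos: [0.4617, 0.1551, 0.0573]
tool_rot: [-3.136, 0.001, 1.39]
contact_force: [0.3, -0.3, -2.4]
opening: 0.0075
F rail x,y,z -0.4 0.2 -2.4 tq [ 0.01 -0.06  0.01] q6 0.35
```

```bash
python3 -m pendant '[[[0,-1,0],0],[[0,-2,0],0],[[0,-2.5,0],0]]'; python3 st.py|tail -1
```

```text
time: 12.08
tool_pos: [0.459, 0.1555, 0.0573]
tool_rot: [-3.136, 0.001, 1.39]
contact_force: [-0.1, 0.1, -2.5]
opening: 0.0074
F rail x,y,z 0.1 -0.1 -2.5 tq [-0.03 -0.12 -0.05] q6 0.35
```

```bash
python3 -m pendant '[[[0,-1,0],0],[[0,-2,0],0],[[0,-2.5,0],0]]'; python3 st.py
```

```text
time: 12.33
tool_pos: [0.4564, 0.156, 0.0573]
tool_rot: [-3.136, 0.001, 1.39]
contact_force: [0.8, 0.3, -1.4]
opening: 0.0072
t 12.33 railx 45.6 raily(tcp) 1.0  origin z 6.0  yawrel 0.10deg rp [-3.1356e+00  1.3000e-03]
F rail x,y,z -0.7 -0.4 -1.4 tq [-0.02 -0.1   0.02] q6 0.35
```

```bash
python3 -m pendant '[[[0,-1,0],0],[[0,-2,0],0],[[0,-2.5,0],0]]'; python3 st.py|tail -1
```

```text
time: 12.58
tool_pos: [0.4538, 0.1565, 0.0573]
tool_rot: [-3.135, 0.001, 1.39]
contact_force: [0.3, -0.3, -3.4]
opening: 0.0074
F rail x,y,z -0.3 0.3 -3.4 tq [-0.07 -0.05 -0.01] q6 0.35
```

```bash
python3 -m pendant '[[[0,-1,0],0],[[0,-2,0],0],[[0,-2,0],0]]'; python3 st.py
```

```text
time: 12.83
tool_pos: [0.4516, 0.1569, 0.0573]
tool_rot: [-3.135, 0.001, 1.39]
contact_force: [-0.4, 0.5, -2.2]
opening: 0.0071
t 12.83 railx 50.5 raily(tcp) 1.0  origin z 6.0  yawrel 0.10deg rp [-3.1353e+00  1.3000e-03]
F rail x,y,z 0.5 -0.5 -2.2 tq [-0.03 -0.1  -0.03] q6 0.35
```

```bash
python3 -m pendant '[[[0,-1,0],0],[[0,-1.5,0],0],[[0,-1.5,0],0]]'; python3 st.py
```

```text
time: 13.08
tool_pos: [0.4499, 0.1572, 0.0573]
tool_rot: [-3.135, 0.001, 1.39]
contact_force: [-0.1, 0.2, -2.5]
opening: 0.0074
t 13.08 railx 52.2 raily(tcp) 1.0  origin z 6.0  yawrel 0.11deg rp [-3.1351e+00  1.4000e-03]
F rail x,y,z 0.1 -0.2 -2.5 tq [-0.07 -0.13  0.02] q6 0.35
```

```bash
python3 -m pendant '[[[0,-1,0],0],[[0,-1.5,0],0],[[0,-1.5,0],0]]'; python3 st.py|tail -1
```

```text
time: 13.33
tool_pos: [0.4483, 0.1575, 0.0573]
tool_rot: [-3.135, 0.001, 1.39]
contact_force: [-0.6, -0.7, -2.9]
opening: 0.0075
F rail x,y,z 0.4 0.8 -2.9 tq [-0.04 -0.06 -0.04] q6 0.36
```

```bash
python3 -m pendant '[[[0,-0.7,0],0],[[0,-1.2,0],0],[[0,-1.2,0],0]]'; python3 st.py
```

```text
time: 13.58
tool_pos: [0.4471, 0.1577, 0.0573]
tool_rot: [-3.135, 0.001, 1.39]
contact_force: [1.7, -0.4, -2.3]
opening: 0.0076
t 13.58 railx 55.1 raily(tcp) 1.0  origin z 6.0  yawrel 0.11deg rp [-3.135e+00  1.400e-03]
F rail x,y,z -1.8 0.1 -2.3 tq [ 0.01 -0.13 -0.04] q6 0.36
```

```bash
python3 -m pendant '[[[0,-0.4,0],0],[[0,-0.6,0],0],[[0,-0.6,0],0]]'; python3 st.py
```

```text
time: 13.83
tool_pos: [0.4466, 0.1578, 0.0574]
tool_rot: [-3.135, 0.001, 1.39]
contact_force: [0.6, -0.4, -2.7]
opening: 0.0073
t 13.83 railx 55.5 raily(tcp) 1.0  origin z 6.1  yawrel 0.11deg rp [-3.1354e+00  1.3000e-03]
F rail x,y,z -0.7 0.3 -2.7 tq [-0.05 -0.29  0.03] q6 0.36
```

```bash
python3 -m pendant '[[[0,-0.4,0],0],[[0,-0.7,0],0],[[0,-0.7,0],0]]'; python3 st.py
```

```text
time: 14.08
tool_pos: [0.4461, 0.1579, 0.0575]
tool_rot: [-3.136, 0.001, 1.39]
contact_force: [1.2, -1.0, -2.6]
opening: 0.0072
t 14.08 railx 56.1 raily(tcp) 1.0  origin z 6.2  yawrel 0.11deg rp [-3.1358e+00  1.3000e-03]
F rail x,y,z -1.4 0.8 -2.6 tq [-0.1  -0.38 -0.  ] q6 0.36
```

```bash
python3 -m pendant '[[[0,-0.5,0],0],[[0,-1,0],0],[[0,-1,0],0]]'; python3 st.py
```

```text
time: 14.33
tool_pos: [0.4453, 0.1581, 0.0575]
tool_rot: [-3.136, 0.001, 1.39]
contact_force: [1.3, 0.4, -3.2]
opening: 0.0075
t 14.33 railx 56.9 raily(tcp) 1.0  origin z 6.2  yawrel 0.12deg rp [-3.1364e+00  1.2000e-03]
F rail x,y,z -1.3 -0.7 -3.2 tq [-0.12 -0.5   0.  ] q6 0.36
```

```bash
python3 -m pendant '[[[0,-0.5,0],0],[[0,-1,0],0],[[0,-1,0],0]]' 0 60; python3 st.py
python3 - <<'E'
from h import *
im2=robot.read_camera("scene")[:,:,::-1];cv2.imwrite("pics/s5.png",im2)
cv2.imwrite("pics/c5.png",cv2.resize(im2[175:240,280:345],None,fx=9,fy=9,interpolation=cv2.INTER_CUBIC))
E
```

```text
time: 14.58
tool_pos: [0.4446, 0.1583, 0.0576]
tool_rot: [-3.137, 0.001, 1.39]
contact_force: [2.3, -1.1, -4.3]
opening: 0.0074
t 14.58 railx 57.6 raily(tcp) 0.9  origin z 6.3  yawrel 0.12deg rp [-3.137e+00  1.000e-03]
F rail x,y,z -2.5 0.6 -4.3 tq [-0.15 -0.62  0.  ] q6 0.36
```

View pics/c5.png

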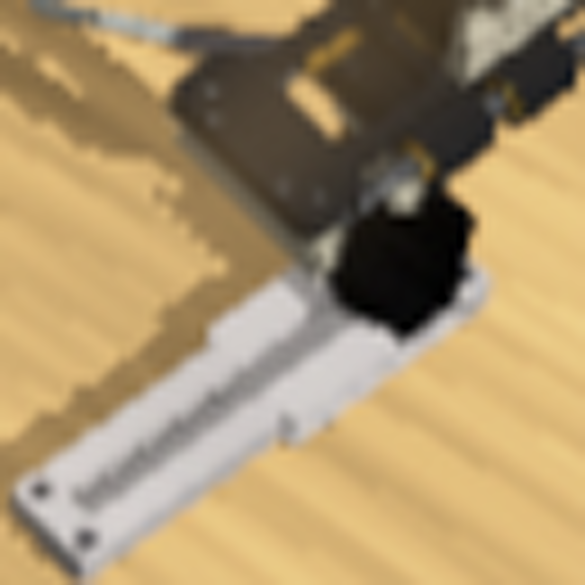

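```bash
python3 -m pendant '[[[0,-0.7,0.2],0],[[0,-1.5,0.4],0],[[0,-1.5,0.4],0],[[0,-1.5,0.4],0]]'; python3 st.py
```

```text
time: 14.97
tool_pos: [0.4436, 0.1586, 0.0575]
tool_rot: [-3.138, 0.001, 1.39]
contact_force: [3.3, -1.3, -0.6]
opening: 0.0071
t 14.97 railx 58.7 raily(tcp) 0.8  origin z 6.2  yawrel 0.12deg rp [-3.1381e+00  8.0000e-04]
F rail x,y,z -3.5 0.7 -0.6 tq [-0.3  -0.89  0.01] q6 0.36
```

```bash
python3 -m pendant '[[[0,-0.4,0.4],0],[[0,-0.6,0.8],0],[[0,-0.6,1.2],0],[[0,-0.6,1.2],0]]'; python3 st.py
```

```text
time: 15.3
tool_pos: [0.4433, 0.1587, 0.0564]
tool_rot: [-3.139, 0.0, 1.39]
contact_force: [2.9, -0.6, -0.1]
opening: 0.0072
t 15.3 railx 58.9 raily(tcp) 0.7  origin z 5.1  yawrel 0.12deg rp [-3.1388e+00  5.0000e-04]
F rail x,y,z -3.0 0.1 -0.1 tq [-0.26 -1.   -0.05] q6 0.36
```

```bash
python3 -m pendant '[[[0,-0.7,0.3],0],[[0,-1.5,0.7],0],[[0,-1.5,0.7],0],[[0,-1.5,0.7],0]]'; python3 st.py
```

```text
time: 15.63
tool_pos: [0.443, 0.159, 0.0564]
tool_rot: [-3.141, -0.0, 1.39]
contact_force: [4.8, -1.4, 3.3]
opening: 0.0074
t 15.63 railx 59.3 raily(tcp) 0.4  origin z 5.1  yawrel 0.13deg rp [-3.1414e+00 -2.0000e-04]
F rail x,y,z -4.9 0.5 3.3 tq [-0.44 -1.24  0.03] q6 0.36
```

```bash
python3 -m pendant '[[[0,-0.6,-0.3],0],[[0,-1.2,-0.7],0],[[0,-1.2,-0.7],0],[[0,-1.2,-0.7],0],[[0,-1.2,-0.7],0]]'; python3 st.py
```

```text
time: 16.05
tool_pos: [0.4418, 0.1592, 0.0569]
tool_rot: [-3.141, -0.0, 1.39]
contact_force: [4.4, -1.0, -3.7]
opening: 0.0068
t 16.05 railx 60.5 raily(tcp) 0.5  origin z 5.6  yawrel 0.13deg rp [-3.1414 -0.    ]
F rail x,y,z -4.5 0.2 -3.7 tq [-0.39 -1.33  0.01] q6 0.36
```

Run:
```python
from fit import *
im2=robot.read_camera("scene")[:,:,::-1];cv2.imwrite("pics/s6.png",im2)
im=robot.read_camera("top")[:,:,::-1];cv2.imwrite("pics/t6.png",im)
s=robot.observe();x,y,z=s["tool_pos"];psi=s["tool_rot"][2]
u0,v0,k=308,180,10;T=[]
for tilt in(0,.09):
    o=cv2.resize(im2[v0:v0+50,u0:u0+38],None,fx=k,fy=k,interpolation=cv2.INTER_CUBIC)
    a=psi-np.pi/2;R=cv2.Rodrigues(np.array([0,0,a]))[0]@cv2.Rodrigues(np.array([0,-tilt,0]))[0]
    g=np.array([x,y,z+.019]);c=g-R@np.array([0,-.0005*0,.0703])
    for q in stand(58):
        w=(proj("scene",q@R.T+c)+.5-[u0,v0])*k;cv2.polylines(o,[cv2.convexHull(w.astype(np.int32))],True,(0,0,255),1)
    T.append(o)
cv2.imwrite("pics/c6.png",np.hstack(T))
cv2.imwrite("pics/c6t.png",cv2.resize(im[190:250,170:230],None,fx=9,fy=9,interpolation=cv2.INTER_CUBIC))
```

```text
Traceback (most recent call last):
cv2.error: OpenCV(4.12.0) /io/opencv/modules/calib3d/src/calibration_base.cpp:151: error: (-210:Unsupported format or combination of formats) The matrices must have 32f or 64f data type in function 'Rodrigues'
```

```bash
cat > ov6.py <<'E'
from fit import *
import sys
n=sys.argv[1]
im2=cv2.imread(f"pics/s{n}.png");im=cv2.imread(f"pics/t{n}.png")
s=robot.observe();x,y,z=s["tool_pos"];psi=s["tool_rot"][2]
u0,v0,k=308,180,10;T=[]
for tilt in(0,.09):
    o=cv2.resize(im2[v0:v0+50,u0:u0+38],None,fx=k,fy=k,interpolation=cv2.INTER_CUBIC)
    a=psi-np.pi/2;R=cv2.Rodrigues(np.array([0,0,a]))[0]@cv2.Rodrigues(np.array([0.,-tilt,0.]))[0]
    g=np.array([x,y,z+.019]);c=g-R@np.array([0,0,.0703])
    for q in stand(58):
        w=(proj("scene",q@R.T+c)+.5-[u0,v0])*k;cv2.polylines(o,[cv2.convexHull(w.astype(np.int32))],True,(0,0,255),1)
    T.append(o)
cv2.imwrite(f"pics/c{n}.png",np.hstack(T))
cv2.imwrite(f"pics/c{n}t.png",cv2.resize(im[190:250,170:230],None,fx=9,fy=9,interpolation=cv2.INTER_CUBIC))
E
python3 ov6.py 6
```

```text
(no output)
```

View pics/c6.png

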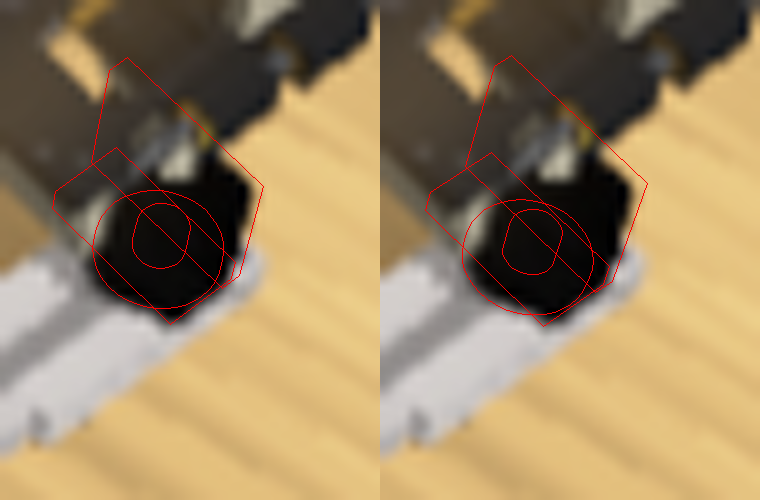

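View pics/c6t.png

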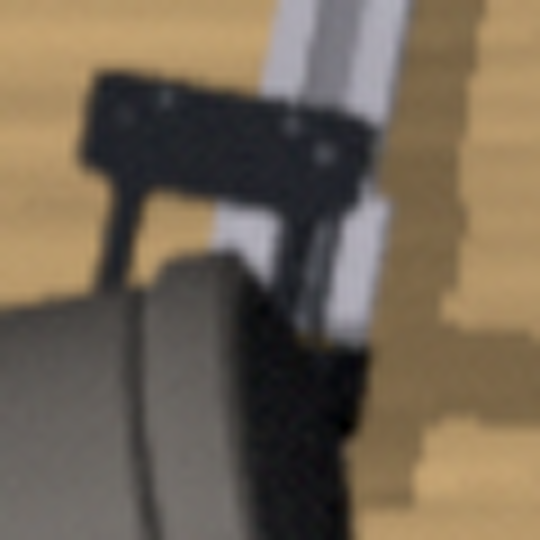

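```bash
python3 -m pendant '[[[0,0,0],0],[[0,0.3,0],-3],[[0,0.7,0],-6],[[0,1,0],-10],[[0,1,0],-12],[[0,1,0],-12]]'; python3 st.py
```

```text
time: 16.65
tool_pos: [0.4427, 0.1592, 0.0567]
tool_rot: [-3.141, -0.0, 1.601]
contact_force: [4.0, -0.5, -2.7]
opening: 0.0071
t 16.65 railx 59.7 raily(tcp) 0.4  origin z 5.4  yawrel 12.19deg rp [-3.1412e+00 -4.0000e-04]
F rail x,y,z -4.0 -0.2 -2.7 tq [-0.08 -1.17 -0.  ] q6 0.15
```

```bash
python3 -m pendant '[[[-0.1,0.3,0],-3],[[-0.1,0.6,0],-7],[[-0.2,1,0],-11],[[-0.3,1.3,0],-14],[[-0.3,1.3,0],-14]]'; python3 st.py
```

```text
time: 17.07
tool_pos: [0.4436, 0.1593, 0.0566]
tool_rot: [-3.141, -0.001, 1.846]
contact_force: [3.1, 0.8, -0.9]
opening: 0.0072
t 17.07 railx 58.7 raily(tcp) 0.1  origin z 5.3  yawrel 26.21deg rp [-3.1408e+00 -1.2000e-03]
F rail x,y,z -2.9 -1.4 -0.9 tq [ 0.21 -0.95  0.03] q6 -0.09
```

```bash
python3 -m pendant '[[[-0.1,0.2,0],-3],[[-0.2,0.5,0],-7],[[-0.4,0.8,0],-11],[[-0.5,1,0],-15],[[-0.5,1,0],-15]]'; python3 st.py
```

```text
time: 17.48
tool_pos: [0.4441, 0.1593, 0.0564]
tool_rot: [-3.14, -0.002, 2.107]
contact_force: [2.0, 0.2, -1.9]
opening: 0.0071
t 17.48 railx 58.3 raily(tcp) -0.0  origin z 5.1  yawrel 41.21deg rp [-3.1401e+00 -2.3000e-03]
F rail x,y,z -2.0 -0.5 -1.9 tq [ 0.25 -0.82  0.01] q6 -0.36
```

```bash
python3 -m pendant '[[[-0.1,0.1,0],-3],[[-0.2,0.2,0],-7],[[-0.3,0.3,0],-11],[[-0.3,0.3,0],-15],[[-0.3,0.3,0],-15]]'; python3 st.py
```

```text
time: 17.9
tool_pos: [0.4441, 0.1594, 0.0563]
tool_rot: [-3.141, -0.003, 2.368]
contact_force: [2.7, 1.5, -3.3]
opening: 0.007
t 17.9 railx 58.3 raily(tcp) -0.1  origin z 5.0  yawrel 56.12deg rp [-3.1405 -0.0033]
F rail x,y,z -2.4 -2.0 -3.3 tq [ 0.31 -0.87 -0.06] q6 -0.62
```

```bash
python3 -m pendant '[[[0,0,0],-3],[[0,0,0],-7],[[0,0,0],-11],[[0,0,0],-15],[[0,0,0],-15]]'; python3 st.py
```

```text
time: 18.32
tool_pos: [0.444, 0.1596, 0.0562]
tool_rot: [-3.142, -0.004, 2.627]
contact_force: [3.4, 1.2, -3.0]
opening: 0.0072
t 18.32 railx 58.4 raily(tcp) -0.3  origin z 4.9  yawrel 70.99deg rp [-3.1415 -0.0038]
F rail x,y,z -3.1 -1.8 -3.0 tq [ 0.34 -0.93 -0.06] q6 -0.88
```

```bash
python3 -m pendant '[[[0,0,0],-3],[[0,0,0],-7],[[0,0,0],-11],[[0,0,0],-15],[[0,0,0],-19],[[0,0,0],-19]]'; python3 st.py
```

```text
time: 18.82
tool_pos: [0.4439, 0.1597, 0.0562]
tool_rot: [3.14, -0.004, 2.956]
contact_force: [3.3, 0.3, -1.6]
opening: 0.0073
t 18.82 railx 58.6 raily(tcp) -0.3  origin z 4.9  yawrel 89.83deg rp [ 3.1404 -0.0039]
F rail x,y,z -3.2 -0.8 -1.6 tq [ 0.34 -0.93 -0.02] q6 -1.21
```

```bash
python3 -m pendant '[[[0.4,0,0],0],[[0.8,0,0],0],[[0.8,0,0],0],[[0.8,0,0],0]]'; python3 st.py
python3 - <<'E'
from h import *
im2=robot.read_camera("scene")[:,:,::-1];cv2.imwrite("pics/s7.png",im2)
im=robot.read_camera("top")[:,:,::-1];cv2.imwrite("pics/t7.png",im)
a=cv2.resize(im2[165:235,285:350],None,fx=6,fy=6,interpolation=cv2.INTER_CUBIC);b=cv2.resize(im[180:250,160:225],None,fx=6,fy=6,interpolation=cv2.INTER_CUBIC)
cv2.imwrite("pics/c7.png",np.hstack([a,b]))
E
```

```text
time: 19.15
tool_pos: [0.4433, 0.1598, 0.0562]
tool_rot: [3.14, -0.003, 2.954]
contact_force: [4.4, 0.7, -1.9]
opening: 0.0071
t 19.15 railx 59.2 raily(tcp) -0.4  origin z 4.9  yawrel 89.72deg rp [ 3.1403 -0.0035]
F rail x,y,z -4.2 -1.5 -1.9 tq [ 0.25 -1.18  0.03] q6 -1.2
```

View pics/c7.png

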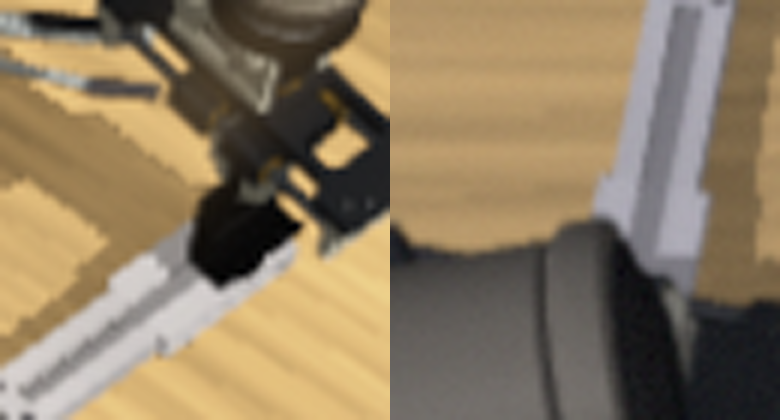

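```bash
python3 -m pendant '[[[-0.5,0,0],0],[[-1.2,0,0],0],[[-2,0,0],0],[[-2,0,0],0]]'; python3 st.py; python3 -m pendant '[[[0,0,0.4],0],[[0,0,0.8],0],[[0,0,1.2],0],[[0,0,1.2],0]]'; python3 st.py
```

```text
time: 19.58
tool_pos: [0.4446, 0.1593, 0.056]
tool_rot: [3.141, -0.005, 2.955]
contact_force: [1.4, 0.7, -2.4]
opening: 0.0073
t 19.58 railx 57.7 raily(tcp) -0.1  origin z 4.7  yawrel 89.76deg rp [ 3.1409 -0.0049]
F rail x,y,z -1.2 -0.9 -2.4 tq [ 0.2  -0.61  0.03] q6 -1.21
time: 19.92
tool_pos: [0.4449, 0.1591, 0.0559]
tool_rot: [3.141, -0.004, 2.955]
contact_force: [-0.6, -0.9, 10.5]
opening: 0.0073
t 19.92 railx 57.5 raily(tcp) 0.0  origin z 4.6  yawrel 89.76deg rp [ 3.1409 -0.004 ]
F rail x,y,z 0.5 1.0 10.5 tq [-0.08 -0.23 -0.03] q6 -1.21
```

```bash
python3 -m pendant '[[[0,0,-0.2],0],[[0,0,-0.2],0],[[0,0,-0.2],0],[[0,0,-0.2],0],[[0,0,-0.2],0],[[0,0,-0.2],0]]' 0.5; python3 st.py
python3 - <<'E'
from h import *
im2=robot.read_camera("scene")[:,:,::-1];cv2.imwrite("pics/s8.png",im2)
cv2.imwrite("pics/c8.png",cv2.resize(im2[165:235,285:350],None,fx=8,fy=8,interpolation=cv2.INTER_CUBIC))
E
```

```text
time: 20.42
tool_pos: [0.4446, 0.1591, 0.0559]
tool_rot: [3.141, -0.005, 2.955]
contact_force: [-0.1, -0.4, -0.1]
opening: 0.0425
t 20.42 railx 57.8 raily(tcp) 0.1  origin z 4.6  yawrel 89.76deg rp [ 3.1412 -0.0047]
F rail x,y,z 0.1 0.5 -0.1 tq [ 0.05 -0.12  0.01] q6 -1.21
```

View pics/c8.png

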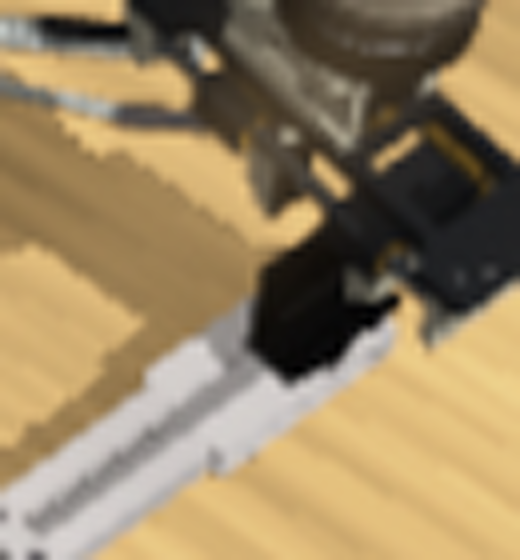

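Released. Raising the hand straight up and then moving off.

```bash
python3 -m pendant '[[[0,0,-5],0],[[0,0,-15],0],[[0,0,-35],0],[[0,0,-60],0],[[0,0,-90],0],[[0,0,-120],0],[[0,0,-140],0],[[0,0,-150],0]]' 0.6; python3 st.py
```

```text
time: 21.13
tool_pos: [0.4465, 0.1592, 0.2094]
tool_rot: [3.139, 0.0, 2.955]
contact_force: [0.9, 0.5, -0.2]
opening: 0.0552
t 21.13 railx 55.9 raily(tcp) -0.3  origin z 158.1  yawrel 89.77deg rp [3.1393e+00 2.0000e-04]
F rail x,y,z -0.8 -0.6 -0.2 tq [ 0.08 -0.18 -0.04] q6 -1.21
```

```bash
python3 -m pendant '[[[0,-15,0],0],[[0,-45,0],0],[[0,-80,0],0],[[0,-115,0],0],[[0,-150,0],0],[[0,-185,0],0],[[0,-215,0],0],[[0,-235,0],0],[[0,-240,0],0],[[0,-240,0],0]]'
python3 - <<'E'
from h import *
im2=robot.read_camera("scene")[:,:,::-1];cv2.imwrite("pics/s9.png",im2)
im=robot.read_camera("top")[:,:,::-1];cv2.imwrite("pics/t9.png",im)
a=cv2.resize(im2[165:235,285:350],None,fx=6,fy=6,interpolation=cv2.INTER_CUBIC);b=cv2.resize(im[180:250,165:230],None,fx=6,fy=6,interpolation=cv2.INTER_CUBIC)
cv2.imwrite("pics/c9.png",np.hstack([a,b]))
E
```

```text
time: 21.97
tool_pos: [0.4017, -0.0776, 0.2091]
tool_rot: [3.139, 0.0, 2.952]
contact_force: [-0.4, -0.9, 0.4]
opening: 0.055
```

View pics/c9.png

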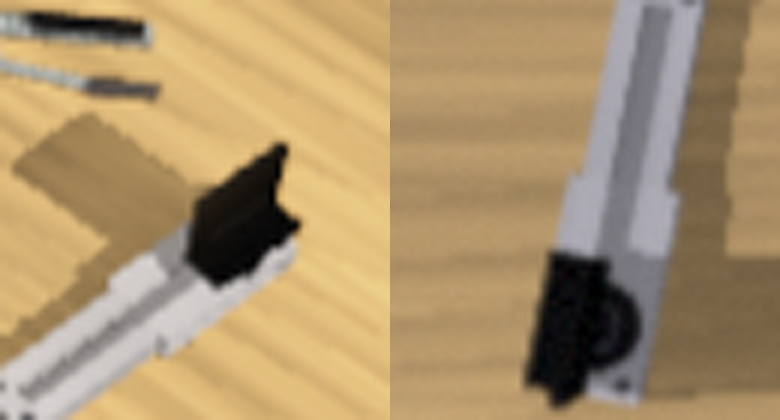

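View pics/t9.png

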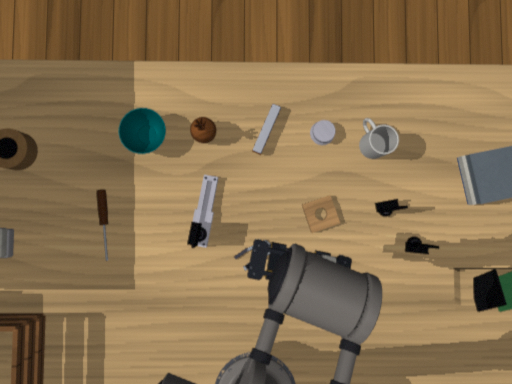

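Run:
```python
from fit import *
T=cv2.imread("pics/t9.png").astype(float);Sc=cv2.imread("pics/s9.png").astype(float)
def dark(im,roi,t=80):
    u0,v0,u1,v1=roi;g=im[v0:v1,u0:u1].max(2);return np.clip((t-g)/40,0,1).astype(np.float32)
rt=(183,219,206,250);rs=(314,186,338,216)
o=[("top",rt,dark(T,rt)),("scene",rs,dark(Sc,rs))]
R=np.array([[np.cos(2.959),np.sin(2.959)],[-np.sin(2.959),np.cos(2.959)]])
for n,ob in(("both",o),("top",o[:1]),("scene",o[1:])):
    p,f,a=fit(stand(58),.005,ob,[.4470,.1587,1.388]);print(n,p.round(4),round(f,1),round(a),"rail xy",(R@(p[:2]-[.5014,.1487])*1e3).round(1),"ang off",round(p[2]-1.388,3))
# tilt test: both cams, add tilt about rail x/y
from scipy.optimize import minimize
def parts(rx,ry):
    M=cv2.Rodrigues(np.array([rx,ry,0.]))[0];return [q@M.T for q in stand(58)]
def cost(p): return sum(np.abs(render(c,parts(p[3],p[4]),p[0],p[1],p[2],.005,r)-m).sum() for c,r,m in o)
p0=np.array([.447,.1587,1.388,0,0]);s=np.vstack([p0]+[p0+np.eye(5)[i]*[.004,.004,.06,.06,.06][i] for i in range(5)])
for _ in range(2):
    r=minimize(cost,s[0],method="Nelder-Mead",options=dict(initial_simplex=s,maxiter=600));s=s-s[0]+r.x
print("tilt fit",r.x.round(4),round(r.fun,1))
```

```text
both [0.4473 0.1591 1.4576] 81.6 535 rail xy [55.1 -0.4] ang off 0.07
top [0.4456 0.1577 1.3756] 36.9 299 rail xy [56.5  1.3] ang off -0.012
scene [0.4488 0.1597 1.4632] 35.3 237 rail xy [53.8 -1.2] ang off 0.075
tilt fit [0.4447 0.1552 1.4012 0.0379 0.0704] 68.1
```

Run:
```python
from fit import *
from scipy.optimize import minimize
def dark(im,roi,t=80):
    u0,v0,u1,v1=roi;g=im[v0:v1,u0:u1].max(2);return np.clip((t-g)/40,0,1).astype(np.float32)
def parts(rx,ry):
    M=cv2.Rodrigues(np.array([rx,ry,0.]))[0];return [q@M.T for q in stand(58)]
def go(n,rt,rs,p0,z):
    T=cv2.imread(f"pics/t{n}.png" if n else "pics/top0.png").astype(float);Sc=cv2.imread(f"pics/s{n}.png" if n else "pics/scene0.png").astype(float)
    o=[("top",rt,dark(T,rt)),("scene",rs,dark(Sc,rs))]
    def cost(p): return sum(np.abs(render(c,parts(p[3],p[4]),p[0],p[1],p[2],z,r)-m).sum() for c,r,m in o)
    p0=np.array(p0);s=np.vstack([p0]+[p0+np.eye(5)[i]*[.004,.004,.06,.06,.06][i] for i in range(5)])
    for _ in range(3):
        r=minimize(cost,s[0],method="Nelder-Mead",options=dict(initial_simplex=s,maxiter=600));s=s-s[0]+r.x
    x=r.x;M=cv2.Rodrigues(np.array([0,0,x[2]]))[0]@cv2.Rodrigues(np.array([x[3],x[4],0.]))[0]
    print(n,x.round(4),round(r.fun,1),"world axis",M[:,2].round(3))
go(0,(305,200,345,226),(224,143,250,172),[.504,-.184,-.03,0,0],.003)
go(9,(183,219,206,250),(314,186,338,216),[.447,.1587,1.388,0,0],.005)
im=cv2.imread("pics/s9.png");k=14;u0,v0=308,180;o=cv2.resize(im[v0:v0+40,u0:u0+36],None,fx=k,fy=k,interpolation=cv2.INTER_CUBIC)
im=cv2.imread("pics/t9.png");a,b=180,215;o2=cv2.resize(im[b:b+40,a:a+20],None,fx=k,fy=k,interpolation=cv2.INTER_CUBIC)
R=cv2.Rodrigues(np.array([0,0,1.388]))[0]
for q in stand(58):
    w=(proj("scene",q@R.T+[.4475,.1587,.005])+.5-[u0,v0])*k;cv2.polylines(o,[cv2.convexHull(w.astype(np.int32))],True,(0,0,255),1)
    w=(proj("top",q@R.T+[.4475,.1587,.005])+.5-[a,b])*k;cv2.polylines(o2,[cv2.convexHull(w.astype(np.int32))],True,(0,0,255),1)
cv2.imwrite("pics/c10.png",np.hstack([o,o2]))
```

```text
0 [ 0.5043 -0.1846 -0.0426 -0.0099  0.0059] 71.3 world axis [0.006 0.01  1.   ]
9 [0.4447 0.1552 1.4012 0.0379 0.0704] 68.1 world axis [0.049 0.063 0.997]
```

View pics/c10.png

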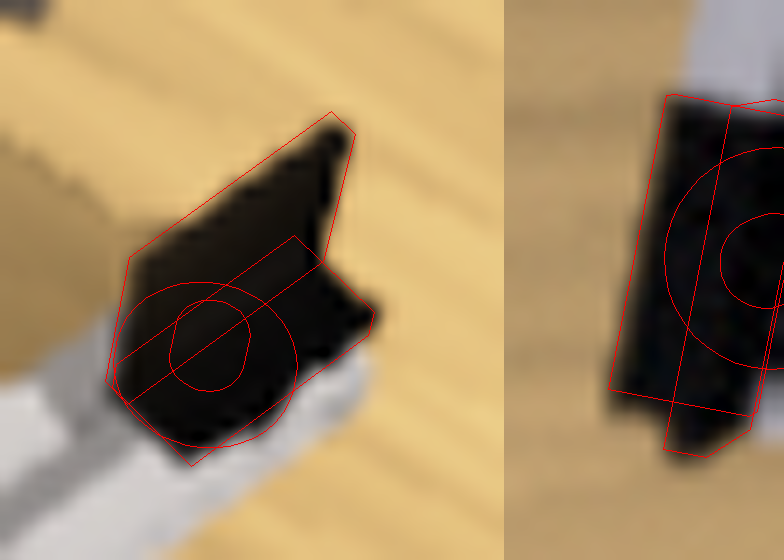

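Run:
```python
from fit import *
from scipy.optimize import minimize
T=cv2.imread("pics/t9.png").astype(float);Sc=cv2.imread("pics/s9.png").astype(float)
rt=(183,217,206,250);rs=(312,184,338,216)
def dark(im,roi,hi,lo):
    u0,v0,u1,v1=roi;g=im[v0:v1,u0:u1].max(2);return np.clip((hi-g)/(hi-lo),0,1).astype(np.float32)
def parts(rx,ry,lw):
    M=cv2.Rodrigues(np.array([rx,ry,0.]))[0];return [q@M.T for q in stand(lw)]
for hi,lo in((80,40),(120,40),(150,30)):
  for lw in(56,60):
    o=[("top",rt,dark(T,rt,hi,lo)),("scene",rs,dark(Sc,rs,hi,lo))]
    res=[]
    for fixed in(1,0):
        def cost(p):
            rx,ry=(0,0) if fixed else p[5:7]
            # per-camera shift absorbs calibration error
            c=np.abs(render("top",parts(rx,ry,lw),p[0],p[1],p[2],.005,rt)-o[0][2]).sum()+np.abs(render("scene",parts(rx,ry,lw),p[0]+p[3],p[1]+p[4],p[2],.005,rs)-o[1][2]).sum()
            return c+ 2e5*(p[3]**2+p[4]**2)+ (0 if fixed else 300*(rx**2+ry**2))
        n=5 if fixed else 7
        p0=np.array([.447,.1587,1.388,0,0,0,0])[:n];d=np.array([.003,.003,.05,.002,.002,.05,.05])[:n]
        s=np.vstack([p0,p0+np.diag(d)])
        for _ in range(4):
            r=minimize(cost,s[0],method="Nelder-Mead",options=dict(initial_simplex=s,maxiter=500));s=np.vstack([r.x,r.x+np.diag(d)*.7])
        res.append((r.x.round(4),round(r.fun,1)))
    print(hi,lo,lw,*res)
```

```text
80 40 56 (array([4.4670e-01, 1.5860e-01, 1.4436e+00, 1.1000e-03, 8.0000e-04]), np.float64(79.3)) (array([ 4.4480e-01,  1.5610e-01,  1.4182e+00,  1.2000e-03, -1.0000e-04,
        3.9900e-02,  5.7400e-02]), np.float64(68.9))
80 40 60 (array([4.4660e-01, 1.5860e-01, 1.4462e+00, 1.2000e-03, 7.0000e-04]), np.float64(82.5)) (array([4.4470e-01, 1.5580e-01, 1.4101e+00, 8.0000e-04, 3.0000e-04,
       3.5100e-02, 5.5500e-02]), np.float64(71.2))
120 40 56 (array([4.4650e-01, 1.5870e-01, 1.4252e+00, 1.8000e-03, 5.0000e-04]), np.float64(62.1)) (array([ 4.4480e-01,  1.5650e-01,  1.4007e+00,  1.6000e-03, -2.0000e-04,
        2.7200e-02,  5.0100e-02]), np.float64(52.1))
120 40 60 (array([4.4640e-01, 1.5860e-01, 1.4313e+00, 1.8000e-03, 5.0000e-04]), np.float64(60.1)) (array([ 4.4450e-01,  1.5700e-01,  1.4058e+00,  1.7000e-03, -5.0000e-04,
        3.5200e-02,  4.5300e-02]), np.float64(50.8))
150 30 56 (array([ 4.4700e-01,  1.5910e-01,  1.4161e+00,  1.2000e-03, -3.0000e-04]), np.float64(73.5)) (array([ 4.4500e-01,  1.5730e-01,  1.3895e+00,  1.4000e-03, -6.0000e-04,
        2.3500e-02,  4.4800e-02]), np.float64(63.0))
150 30 60 (array([ 4.4630e-01,  1.5890e-01,  1.4099e+00,  1.9000e-03, -4.0000e-04]), np.float64(70.0)) (array([ 4.4480e-01,  1.5680e-01,  1.3976e+00,  1.8000e-03, -5.0000e-04,
        2.3400e-02,  4.8900e-02]), np.float64(59.9))
```

Run:
```python
from h import *
im=robot.read_camera("scene")[:,:,::-1];o=cv2.imread("pics/s9.png");print("change since", np.abs(im.astype(int)-o)[184:216,312:338].mean())
print(robot.observe()["time"],robot.hand_in())
```

```text
change since 0.5256410256410257
the job is handed in; nothing more can be done
22.1167 None
```

The phone stand is mounted on the rail with its foot turned across the wide half of the slot, and I handed the job in at about 22 s. The hand-in gave no verdict, and one check, the upright angle, was not clean.

**What I did:**
- I took the stand nearest the base, the one on the plywood block.
- I dropped its foot into the narrow half without feeling any contact and slid it along until it met the stop, at about rail x = 55 mm.
- I pressed on the stop with about 3–5 N.
- I turned it 90° in steps, easing back as I went. Force readings along the slot between steps were 2–4 N, and about 4 N at the full turn.
- I eased off to about 1 N, seated the flange with about 10 N downward, released it and moved clear.

**Last checks:**
- **Position and angle:** the pictures put the stand at about rail x = 54–57 mm, within about 1.3 mm of the slot's middle line. The foot is across the slot to within about 0.08 rad, and the limit is 0.2.
- **At rest and bystanders:** the stand did not change between the last two pictures. In the last top view the other things look in place, with the capo partly hidden by the arm.
- **Upright (disagreed):** an image fit with tilt left free gave about 0.05–0.08 rad, around the 0.06 limit, while the same fit on the parked stand gave about 0.01. I took this as error in my rough stand model, because the flange had just been pressed flat and the foot's play under the lips allows only about 0.055 rad. I did not confirm it another way.

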